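Check a valve spring on the spring tester

ROBOT

A 7-joint arm with a two-finger parallel gripper is mounted at the origin on the work surface. World frame = base frame: x ahead of the robot, y to its left, z up, the work surface at z = 0. Lengths are in m, angles in rad, forces in N, time in s.
With the tool pointing down it reaches from about 0.35 to 0.9 m from the base axis. Payload 8.1 kg.
Tool frame: the origin (TCP) lies at the centre of the arm's flange, where the gripper is bolted on; the fingertips stand 178 mm ahead of it and the grasp point (between the pads) lies 159 mm ahead of it; z points along the fingers, y is the direction in which the jaws open and shut (so a half turn about z gives the same grasp; the last joint's range is limited). The gripper opens to 92 mm and grips with 3 to 60 N. Pads are 19 mm wide; open, the fingers measure 130 mm over their backs; the gripper's body (75 mm by 190 mm) begins 47 mm behind the grasp point.
Start: joints at [-1.326, 0.434, 0.025, 1.573, -0.012, 1.134, -0.075], TCP at [0.213, 0.588, 0.405] pointing down, gripper open.
Joint ranges: [-2.62, 2.62], [-0.44, 2.09], [-1.27, 1.32], [0.08, 2.57], [-1.32, 4.46], [0.12, 2], [-2.74, 2.74]. Speed limits (rad/s): [2.22, 2.22, 3.01, 3.01, 3.14, 3.14, 3.14].

INTERFACE

Orientations are given as a rotation vector (axis times angle).
In Python, from cell import arm gives the robot as it stands. The module is installed in compiled form; this text tells all that it offers.
- The arm moves only by the tool move_arm, never from a script. Its argument "steps" is a list of rows, each a list of 4 numbers: the shift along the tool's x, y, z in mm, then the turn about the tool's z in rad. In form: [[x, y, z, twist], ...]. A call has 1 to 20 rows; each row is the pose to reach, as a shift and turn from the pose commanded when the call began, along the tool's axes at that moment; what a row does not reach only later rows make up. A row lasts 1/8 s, in which the tool goes at most 62.5 mm and 10.7 degrees, less where a joint would pass 70% of its speed; a pose out of reach is approached as far as the arm can. A call with a gripper value outside its range is refused whole. "grip" is the finger opening in mm, from 0 to 91.8, set as the call begins (left out, the last holds). The fingers move at their own pace and stop on an object; "grip_force" is the grip in N (left out, the last holds). Time passes only in rows, so rows that repeat a pose let the fingers close. It gives the time, the measured TCP pose, the force and the opening at its end, in the units of the state.
- arm.observe(): the state, without advancing time (a new reading comes with each control period).
- arm.get_image(name): name is "scene" or "top"; returns the picture (384x512x3 uint8, red, green, blue); there is no depth.
- arm.camera_info(name): a dict with "mtx" (3x3 intrinsics, pixels), "pose" (4x4, takes a point from camera to world coordinates). Camera axes: x right, y down, z forward; pixel columns grow to the right and rows downward; lengths in m; the calibration is good to about 2 mm. A picture is of the moment at which its call begins. camera_info takes no time and is no camera call.
- arm.sign_off(): hands the job in, once; it reports no verdict.
The state is a dict: "clock": time; "joints": joint angles; "dq": joint speeds; "joint_efforts": joint torques, N m; "position": TCP position; "ee_rot": TCP orientation; "force": force on the tool from outside, world axes, zero at the start; "ft_torque": the same for the moment, N m; "width": opening from 0.0 (shut) to 1.0 (fully open).
Only numpy, scipy, OpenCV 4.12 (cv2) and the standard library are available. Lean on these libraries where they do the work, as an engineer would, in place of code of your own. Each camera call takes 0.05 s, during which the arm holds its last target.

TASK

Of the two coil springs standing on the bench, take the taller one, stand it upright in the round cup of the spring tester and let go of it. Then press straight down on its top cap until the top of the cap is level with the tip of the tester's marker, hold it there for two seconds so that the dial can be read, without squashing it well past the mark, and finally let the spring come back up and leave it standing in the cup.

Things in the scene. Friction and masses are not known exactly. Their poses are not given: they have to be found in the camera images.
- spring: The taller of two steel capped coil springs standing on the bench, 88 mm tall when free (the other: 54 mm). Origin: centre of its underside, z up. Seat disc diameter 44, 12 thick; coils diameter 33; top cap diameter 36, 14 thick. 0.19 kg. The cap does not pull off. The cap slides down up to 44 mm: 3 N starts it, then 0.35 N per mm. A steel pipe piece 66 mm tall also stands there.
- spring_top (a point): Centre of the flat upper face of that spring's top cap, 88 mm above the spring's underside when free; it goes down with the cap.
- cup_center (a point): Centre of the floor of the tester's shallow aluminium cup, 34.5 mm above the bench; inner diameter 74, outer 84, rim 6 mm above the floor. Under load it sinks up to 3 mm and turns the dial. Fixed grey base 170 x 300, 24 mm high. Axes: y to the flat dial, away from the marker post (dial: diameter 104, top 54 mm above the bench, centre 125 mm away).
- mark_tip (a point): Tip (mid thickness) of a dark flat pointer 3 mm thick, clamped on a steel post of diameter 12, top 127 mm above the bench, axis 90 mm from the cup's centre on the side away from the dial (tester -y). The tip points at the cup and ends 60 mm from its centre. Its height varies: 16 to 28 mm below the top of the free spring standing in the cup. Fingers opening along the tester's x stay clear of it.
There are look-alikes about, which are no part of the job. Leave any brown or green look-alike of the spring alone.

How it is judged:
On the way, in this order (a step that is already met when the one before it is completed fails the run):
1. the tall spring stands upright in the tester's cup, let go of and at full height (horizontal distance between spring and cup_center below 0.02 m and z of spring in the frame of cup_center below 0.006 m and angle between spring's own z axis and vertical below 0.17 rad and contact force between the fingers and spring below 0.3 N and z of spring_top in the frame of spring above 0.082 m and linear speed of spring below 0.03 m/s), for 0.2 s.
2. the spring in the cup is held pressed with its top level with the marker tip (within 8 mm) for 1 s (horizontal distance between spring and cup_center below 0.02 m and z of spring in the frame of cup_center below 0.006 m and angle between spring's own z axis and vertical below 0.17 rad and z of spring_top in the frame of mark_tip between -0.008 and 0.008 m), for 1 s.
At the end, for the whole second after the job is handed in: The tall spring stands released and at rest in the cup, its axis within 20 mm of the cup's centre, upright within 10 degrees, seated on the cup's floor (within 6 mm), back at its free height (over 82 mm) (all of step 1); the robot touches nothing.
It fails at once if the spring in the cup is squashed more than 14 mm past the mark (horizontal distance between spring and cup_center below 0.03 m and angle between spring's own z axis and vertical below 0.17 rad and z of spring_top in the frame of mark_tip below -0.014 m).
It also fails if it takes over 51 s, if anything falls off the work surface, if the arm or the gripper's body presses on something with over 40 N, if the wrist force passes 120 N, or if a joint passes its speed limit or range.

## Working session

There is one attempt and no reset: what is moved stays moved. The work goes in short steps, Python scripts to look and compute and a tool call to move; the robot and the scene stay as the last step left them, time stands still between calls to the robot, and variables do not carry over. Pictures are saved under pics/ and viewed, and the job is handed in when it is done.

Besides the shell and the picture viewer there is one more tool, called after "Call:" as name(argument=value, ...) on one line, values as JSON. move_arm: Moves the arm, as the interface text tells. Its arguments: {"type":"object","properties":{"steps":{"type":"array"},"grip":{"type":"number"},"grip_force":{"type":"number"}},"required":["steps"]}

```bash
mkdir -p pics
cat > h.py <<'E'
import numpy as np, cv2
from cell import arm
from scipy.spatial.transform import Rotation as R
def ray(name,u,v):
    c=arm.camera_info(name);K=np.array(c["mtx"]);T=np.array(c["pose"])
    d=T[:3,:3]@np.linalg.solve(K,[u,v,1.]);return T[:3,3],d
def atz(name,u,v,z):
    o,d=ray(name,u,v);return o+d*(z-o[2])/d[2]
def proj(name,p):
    c=arm.camera_info(name);K=np.array(c["mtx"]);T=np.linalg.inv(np.array(c["pose"]))
    q=K@(T[:3,:3]@np.array(p)+T[:3,3]);return q[:2]/q[2]
def save(name,f):
    im=arm.get_image(name)[:,:,::-1].copy();cv2.imwrite("pics/raw_"+f+".png",im);cv2.imwrite("pics/"+f+".png",cv2.resize(im,(800,600),interpolation=cv2.INTER_CUBIC));return im
E
python3 - <<'E'
from h import *
save("scene","s0");save("top","t0")
s=arm.observe();print(s)
print(R.from_rotvec(s["ee_rot"]).as_matrix().round(3))
for n in("scene","top"):print(arm.camera_info(n))
E
```

```text
{'clock': 0.1, 'joints': array([-1.32557993,  0.43516039,  0.02495297,  1.57399668, -0.0116016 ,
        1.13397296, -0.0750852 ]), 'dq': array([-0.00120216, -0.00250071, -0.00124516, -0.00226292,  0.00071731,
       -0.00093645, -0.00018828]), 'joint_efforts': array([ 4.29433931e-03, -6.69122815e+01,  9.88750979e-01, -3.15145040e+01,
       -6.03194302e-02,  3.72758531e-02,  5.21622655e-05]), 'position': array([0.21297821, 0.58738082, 0.40402227]), 'ee_rot': array([-5.43633656e-01, -3.09407161e+00,  2.17847705e-03]), 'force': array([-0.34815271, -0.06346135,  0.39789942]), 'ft_torque': array([-0.01071421, -0.03625136, -0.0058913 ]), 'width': 0.9995311843732737}
[[-0.94   0.341 -0.   ]
 [ 0.341  0.94  -0.001]
 [-0.    -0.001 -1.   ]]
{'mtx': array([[466.56755428,   0.        , 248.97141277],
       [  0.        , 466.56755428, 188.2278054 ],
       [  0.        ,   0.        ,   1.        ]]), 'pose': array([[-0.02397846,  0.66307325, -0.74817036,  1.20123817],
       [ 0.99964464,  0.0246208 , -0.01021766, -0.02499557],
       [ 0.0116455 , -0.7481495 , -0.663428  ,  0.65409565],
       [ 0.        ,  0.        ,  0.        ,  1.        ]])}
{'mtx': array([[372.79691887,   0.        , 255.37517257],
       [  0.        , 372.79691887, 192.10261291],
       [  0.        ,   0.        ,   1.        ]]), 'pose': array([[-0.02373302, -0.99079371,  0.13328376,  0.48182693],
       [-0.99930423,  0.02734834,  0.02535984, -0.01816381],
       [-0.02877146, -0.13258916, -0.99075341,  0.72786429],
       [ 0.        ,  0.        ,  0.        ,  1.        ]])}
```

View pics/s0.png

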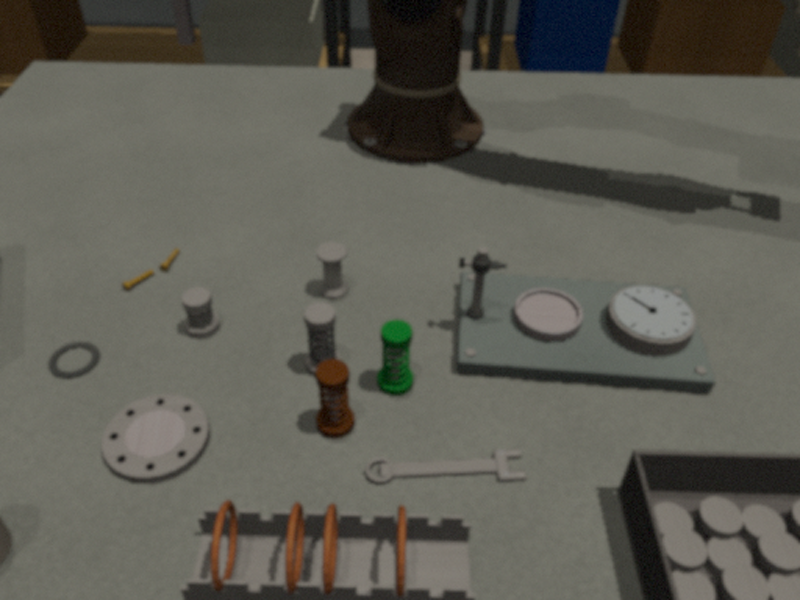

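View pics/t0.png

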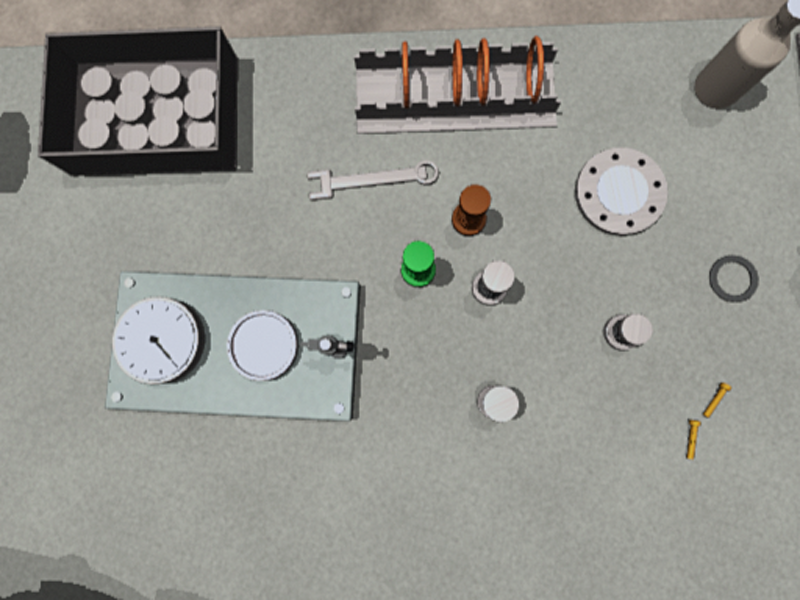

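The scene shows three pale upright pieces, at about (320,338), (333,270) and (200,311). There is a green look-alike at (396,357) and a brown one at (334,398). The tester's cup is at (548,313). I'll enlarge these next.

Run:
```python
from h import *
a=cv2.imread("pics/raw_s0.png");b=cv2.imread("pics/raw_t0.png")
# scene raw crop 110..310 x 150..290 ; x4
def crop(im,x,y,w,h,k,f):cv2.imwrite("pics/"+f+".png",cv2.resize(im[y:y+h,x:x+w],None,fx=k,fy=k,interpolation=cv2.INTER_CUBIC))
crop(a,110,150,160,135,5,"c1")   # springs scene
crop(a,280,150,180,100,4.4,"c2")  # tester scene
crop(b,260,140,160,130,5,"c3")
crop(b,60,165,180,110,4.4,"c4")
```

```text
(no output)
```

View pics/c1.png

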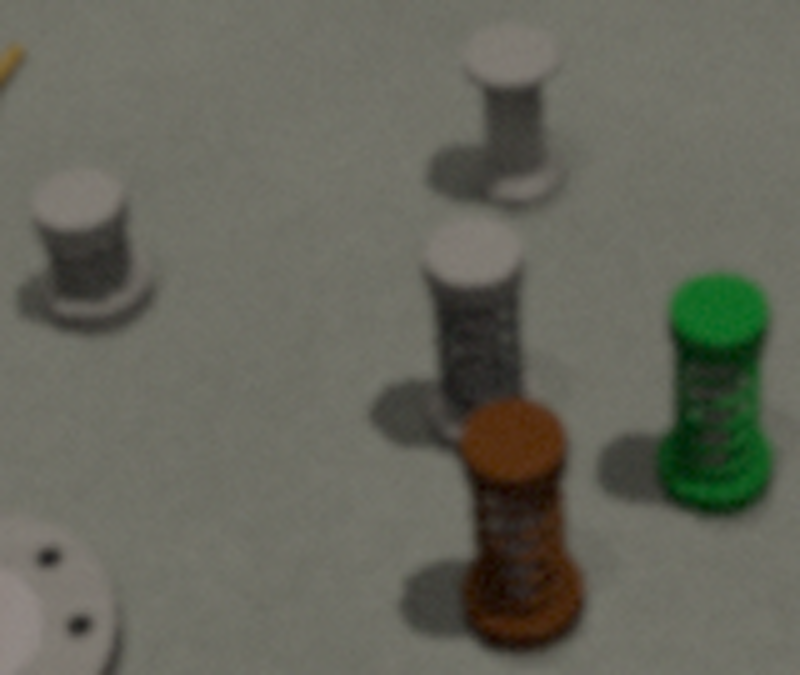

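View pics/c2.png

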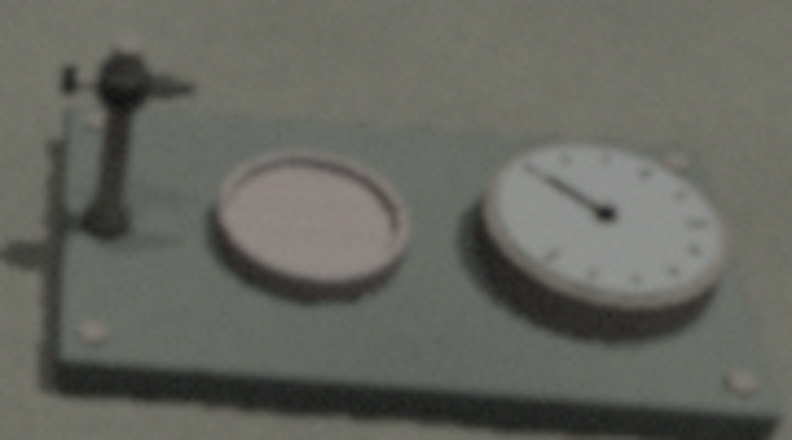

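View pics/c3.png

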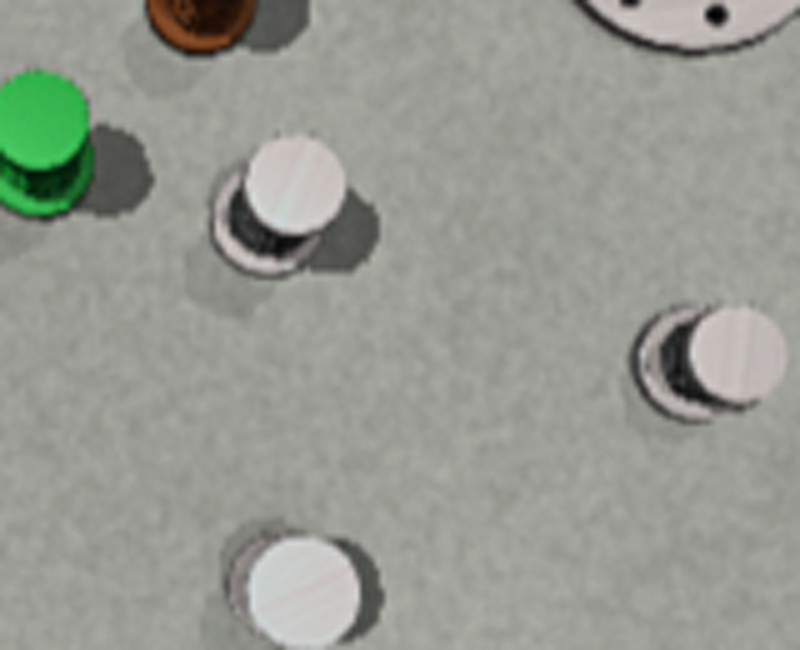

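View pics/c4.png

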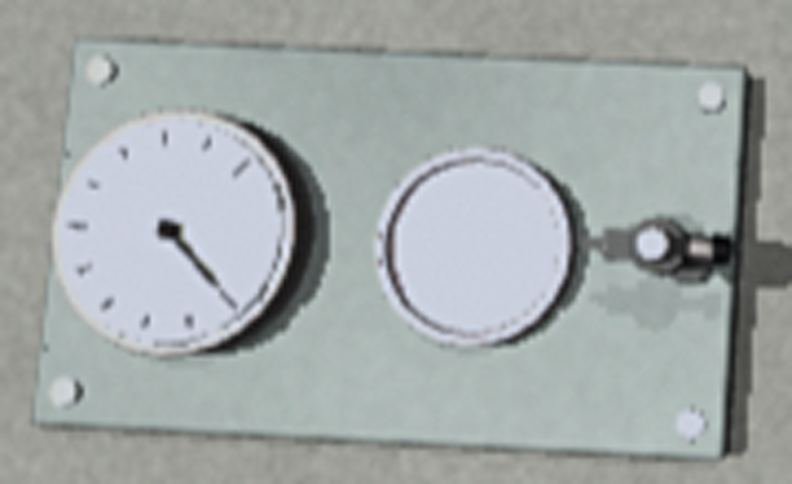

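In the crops, the middle pale piece (c1 cap at (473,252), c3 cap at (295,185)) has visible coils and is tall. The piece at c1 (510,55) is smooth, so it is the pipe, and the one at c1 (80,200) is the short spring. The cup rim centre is at c4 (482,247), the dial pivot at c4 (169,229), the post top at c4 (652,243), and the pointer tip at c2 (192,89).

```bash
cat >> h.py <<'E'
def un(x,y,k,ox,oy): return ((x+.5)/k-.5+ox,(y+.5)/k-.5+oy)
def tri(p,q):
    o1,d1=ray("top",*p);o2,d2=ray("scene",*q);d1/=np.linalg.norm(d1);d2/=np.linalg.norm(d2)
    t=np.linalg.lstsq(np.c_[d1,-d2],o2-o1,rcond=None)[0];a=o1+t[0]*d1;b=o2+t[1]*d2
    return (a+b)/2,np.linalg.norm(a-b)
E
python3 - <<'E'
from h import *
np.set_printoptions(precision=4,suppress=True)
c1=lambda x,y:un(x,y,5,110,150);c2=lambda x,y:un(x,y,4.4,280,150);c3=lambda x,y:un(x,y,5,260,140);c4=lambda x,y:un(x,y,4.4,60,165)
print("spring cap",tri(c3(295,185),c1(473,252)),atz("top",*c3(295,185),.088),atz("scene",*c1(473,252),.088))
print("seat",atz("top",*c3(268,222),.012))
print("pipe",tri(c3(304,592),c1(511,55)))
print("short",tri(c3(738,355),c1(80,200)))
print("cup",tri(c4(482,247),c2(313,217)),atz("top",*c4(482,247),.0405),atz("scene",*c2(313,217),.0405))
print("dial",tri(c4(169,229),c2(605,213)),atz("top",*c4(169,229),.054),atz("scene",*c2(605,213),.054))
print("post",tri(c4(652,243),c2(130,46)),atz("top",*c4(652,243),.127))
print("tip",tri(c4(597,243),c2(192,89)))
print("green",tri(un(418,256,1.5625,0,0),un(397,333,1.5625,0,0)))
E
```

```text
spring cap (array([ 0.5927, -0.1129,  0.0837]), np.float64(0.0003951245174565931)) [ 0.592 -0.112  0.088] [ 0.5973 -0.1124  0.088 ]
seat [ 0.5909 -0.1121  0.012 ]
pipe (array([ 0.4518, -0.1122,  0.0625]), np.float64(0.00011890598859081135))
short (array([ 0.5319, -0.2736,  0.0492]), np.float64(0.0005957769755343328))
cup (array([0.5257, 0.1642, 0.0332]), np.float64(0.0032375524190325286)) [0.5251 0.1606 0.0405] [0.5332 0.1636 0.0405]
dial (array([0.5354, 0.2897, 0.0494]), np.float64(0.0011384431871974358)) [0.5351 0.2882 0.054 ] [0.5407 0.2867 0.054 ]
post (array([0.5198, 0.0759, 0.1229]), np.float64(0.00013085824171959082)) [0.5196 0.0752 0.127 ]
tip (array([0.5218, 0.1023, 0.1018]), np.float64(0.003910639775693273))
green (array([ 0.6191, -0.0238,  0.0804]), np.float64(0.0003156146749261378))
```

Run:
```python
from h import *
np.set_printoptions(precision=4,suppress=True)
b=tri(un(475,196,1.5625,0,0),un(333,373,1.5625,0,0))[0];print("brown",b)
s=np.array([.5945,-.112]);
for n,p in(("b",b[:2]),("g",np.array([.6191,-.0238]))):
  d=p-s;print(n,np.hypot(*d),np.degrees(np.arctan2(d[1],d[0])))
M=R.from_rotvec(arm.observe()["ee_rot"]).as_matrix()
print((M.T@np.array([.5945-.213,-.112-.588,0]))*1000)
print(np.degrees(np.arctan2(M[1,1],M[0,1])))
```

```text
brown [ 0.6857 -0.0902  0.085 ]
b 0.09376681597275692 13.454673288057291
g 0.09156636937216632 74.41559883309559
[-597.2667 -528.0284    0.8027]
70.06949353657134
```

Call:
move_arm(steps=[[-15,-13,0,0.03],[-45,-40,0,0.1],[-85,-75,0,0.2],[-130,-115,0,0.3],[-175,-155,0,0.4],[-220,-195,0,0.5],[-265,-235,0,0.6],[-310,-275,0,0.7],[-355,-315,0,0.8],[-400,-354,0,0.9],[-445,-394,0,1.0],[-490,-434,0,1.1],[-530,-470,0,1.2],[-565,-500,0,1.25],[-587,-519,0,1.29],[-597,-528,0,1.296],[-597,-528,0,1.296],[-597,-528,0,1.296]], grip=60)

```text
clock: 2.35
position: [0.5938, -0.1111, 0.4046]
ee_rot: [-2.299, -2.14, -0.001]
force: [0.6, -0.4, 0.4]
width: 0.653
```

Run:
```python
from h import *
save("scene","s1");im=save("top","t1")
s=arm.observe();print(s["clock"],s["position"],s["joints"].round(2),s["force"],s["width"])
print(R.from_rotvec(s["ee_rot"]).as_matrix().round(3))
```

```text
2.45 [ 0.59399019 -0.11097128  0.40477887] [-0.31  0.44  0.59  1.66 -0.26  1.13  0.28] [-0.56002179 -0.44878406  0.41258649] 0.652830174021664
[[ 0.071  0.997 -0.   ]
 [ 0.997 -0.071  0.001]
 [ 0.001 -0.    -1.   ]]
```

View pics/s1.png

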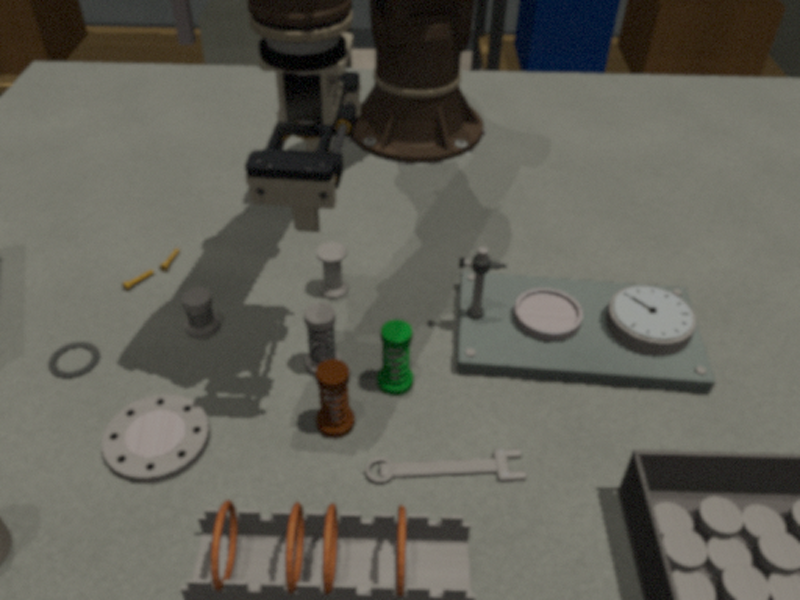

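View pics/t1.png

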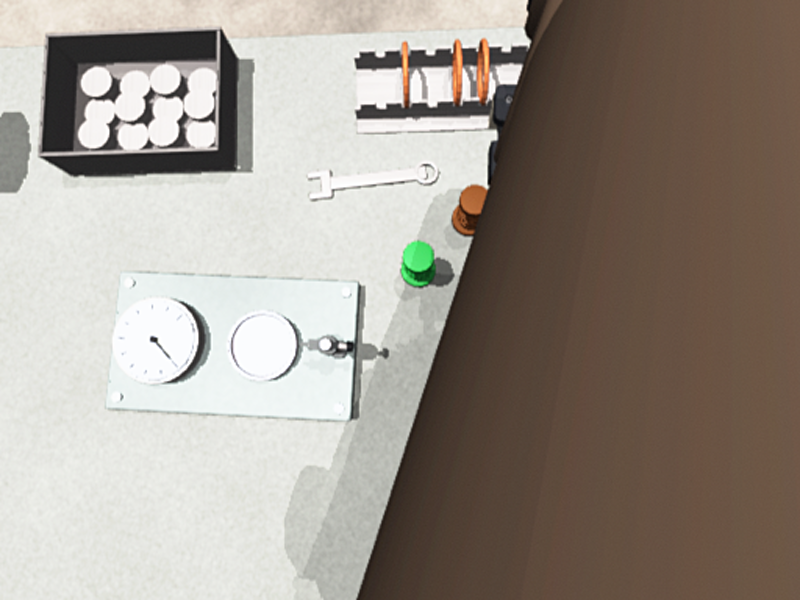

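The scene view shows the gripper hanging behind the spring. The front finger's lower edge is at about (306,230), and the spring cap is at (321,314). I'll check the scene camera against the kinematics.

Run:
```python
from h import *
s=arm.observe();M=R.from_rotvec(s["ee_rot"]).as_matrix();p=s["position"]
for y in(30,49):
  for x in(-9.5,9.5):
    q=p+M@np.array([x,y,178])/1e3;print(q.round(4),proj("scene",q)*1.5625)
im=cv2.imread("pics/raw_s1.png");x,y,w,h=150,90,110,80
cv2.imwrite("pics/c5.png",cv2.resize(im[y:y+h,x:x+w],None,fx=7,fy=7,interpolation=cv2.INTER_CUBIC))
```

```text
[ 0.6232 -0.1224  0.2268] [299.04194042 227.03799821]
[ 0.6246 -0.1034  0.2268] [318.15298967 228.29649733]
[ 0.6422 -0.1238  0.2268] [295.35799379 238.69000194]
[ 0.6435 -0.1048  0.2268] [314.84847027 239.9940962 ]
```

View pics/c5.png

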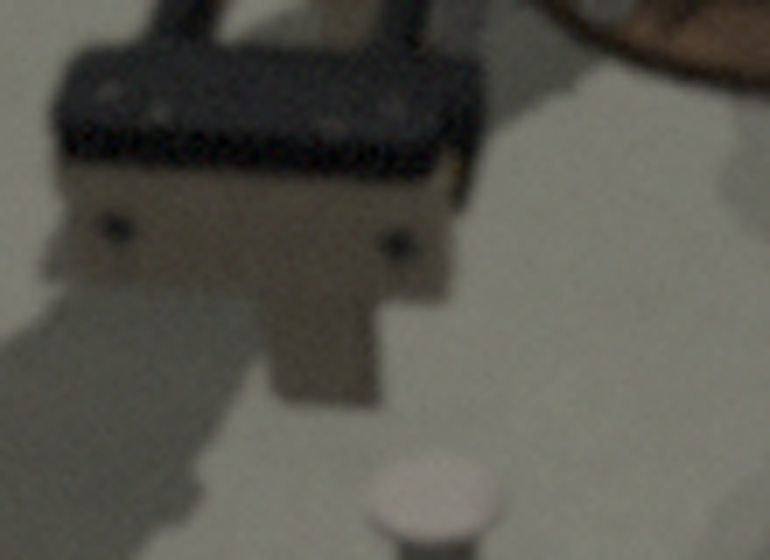

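Columns agree with the kinematics to within 1 px. The finger is thin at the tip, so its row says little. I'll descend around the cap.

Call:
move_arm(steps=[[0,0,10,0],[0,0,35,0],[0,0,65,0],[0,0,90,0],[0,0,115,0],[0,0,135,0],[0,0,150,0],[0,0,160,0],[0,0,164,0],[0,0,164,0]])

```text
clock: 3.7
position: [0.5944, -0.1123, 0.2409]
ee_rot: [2.301, 2.139, 0.0]
force: [-0.4, -0.3, -0.0]
width: 0.654
```

Run:
```python
from h import *
im=save("scene","s2")
s=arm.observe();print(s["clock"],s["position"],s["force"],s["width"])
x,y,w,h=130,120,150,120
cv2.imwrite("pics/c6.png",cv2.resize(im[y:y+h,x:x+w],None,fx=5,fy=5,interpolation=cv2.INTER_CUBIC))
```

```text
3.75 [ 0.59448914 -0.1123804   0.24114647] [ 0.09169036 -0.43222458 -0.10810665] 0.6531122267876045
```

View pics/c6.png

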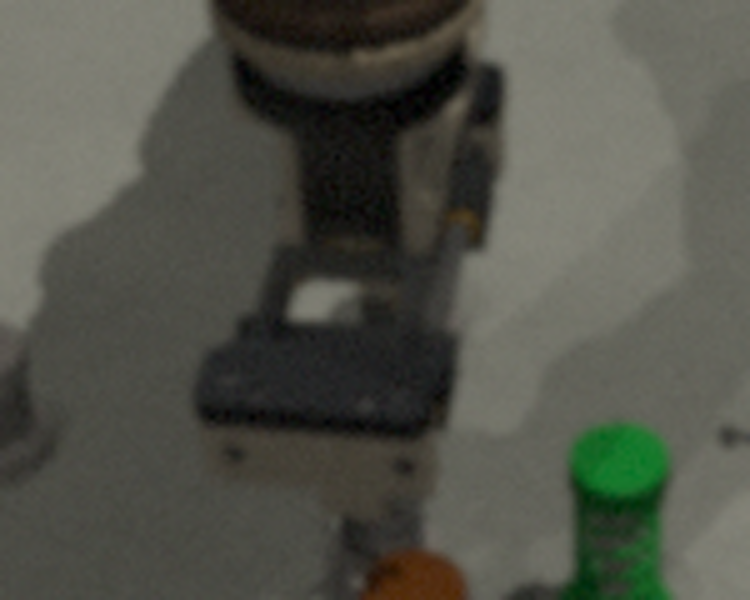

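The crop shows the front finger at about (366,490), just in front of the coils at (383,530). That matches a centred cap, allowing for the 4° jaw yaw, so I'll close.

Call:
move_arm(steps=[[0,0,0,0],[0,0,0,0],[0,0,0,0],[0,0,0,0],[0,0,0,0],[0,0,0,0],[0,0,0,0],[0,0,0,0]], grip=25, grip_force=15)

```text
clock: 4.75
position: [0.5944, -0.1123, 0.2408]
ee_rot: [2.301, 2.139, 0.0]
force: [0.9, 0.3, 2.1]
width: 0.388
```

The opening is 35.6 mm, which matches the 36 mm cap. Lifting.

Call:
move_arm(steps=[[0,0,-5,0],[0,0,-15,0],[0,0,-35,0],[0,0,-60,0],[0,0,-90,0],[0,0,-120,0],[0,0,-145,0],[0,0,-160,0],[0,0,-165,0],[0,0,-165,0]])

```text
clock: 6.0
position: [0.5941, -0.1122, 0.4053]
ee_rot: [-2.301, -2.139, 0.001]
force: [0.1, -0.2, -1.5]
width: 0.388
```

Run:
```python
from h import *
im=save("scene","s3")
s=arm.observe();print(s["clock"],s["position"],s["force"],s["width"])
x,y,w,h=130,80,150,120
cv2.imwrite("pics/c7.png",cv2.resize(im[y:y+h,x:x+w],None,fx=5,fy=5,interpolation=cv2.INTER_CUBIC))
M=R.from_rotvec(s["ee_rot"]).as_matrix()
print(M.T@(np.array([.5275,.1635,0])-np.array([.5945,-.112,0]))*1000, np.degrees(np.arctan2(M[1,1],M[0,1])))
```

```text
6.05 [ 0.59406537 -0.11216379  0.40490476] [-0.39720096  0.58512168 -2.14637296] 0.387844144551443
[ 2.69879091e+02 -8.69166776e+01  1.31459944e-01] -4.182920644833077
```

View pics/c7.png

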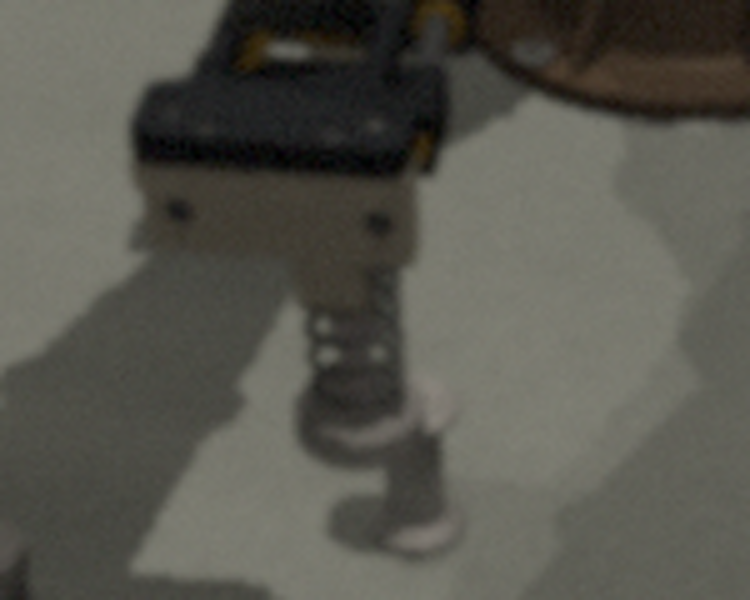

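The spring hangs upright in the jaws and the force changed by about −2 N, as expected for its weight. Moving over the cup and partway down.

Call:
move_arm(steps=[[8,-3,0,0],[28,-9,0,0],[58,-19,0,0],[95,-31,0,0],[135,-44,0,0],[175,-56,0,0],[212,-68,0,0],[242,-78,0,0],[262,-84,0,0],[270,-87,0,0],[270,-87,5,0],[270,-87,20,0],[270,-87,45,0],[270,-87,70,0],[270,-87,90,0],[270,-87,100,0],[270,-87,105,0],[270,-87,105,0]])

```text
clock: 8.3
position: [0.5274, 0.1631, 0.3008]
ee_rot: [2.302, 2.138, 0.0]
force: [0.8, -0.4, -2.9]
width: 0.381
```

Run:
```python
from h import *
im=save("scene","s4");t=save("top","t4")
s=arm.observe();print(s["clock"],s["position"],s["force"],s["width"],s["joints"].round(2))
x,y,w,h=270,90,180,120
cv2.imwrite("pics/c8.png",cv2.resize(im[y:y+h,x:x+w],None,fx=4.4,fy=4.4,interpolation=cv2.INTER_CUBIC))
```

```text
8.4 [0.52751277 0.16324991 0.30127463] [-0.68356327 -0.268611   -2.25946019] 0.3837392696757685 [-0.75  0.46  0.49  1.91 -0.28  0.85 -0.19]
```

View pics/c8.png

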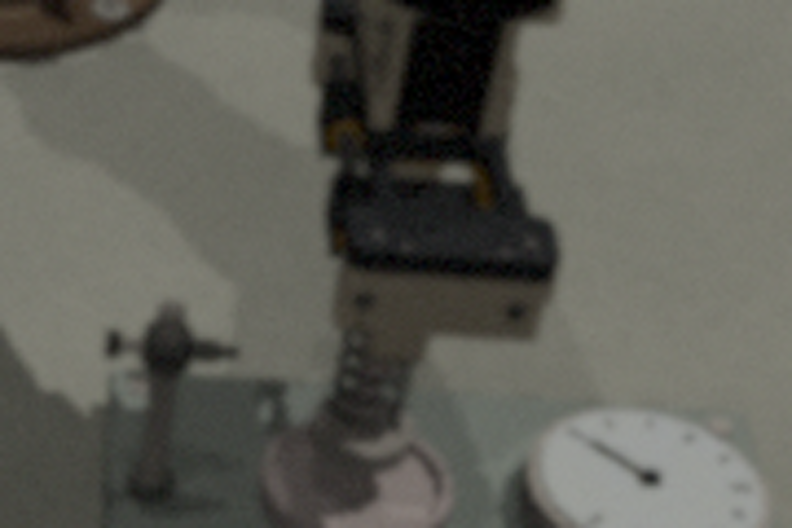

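View pics/t4.png

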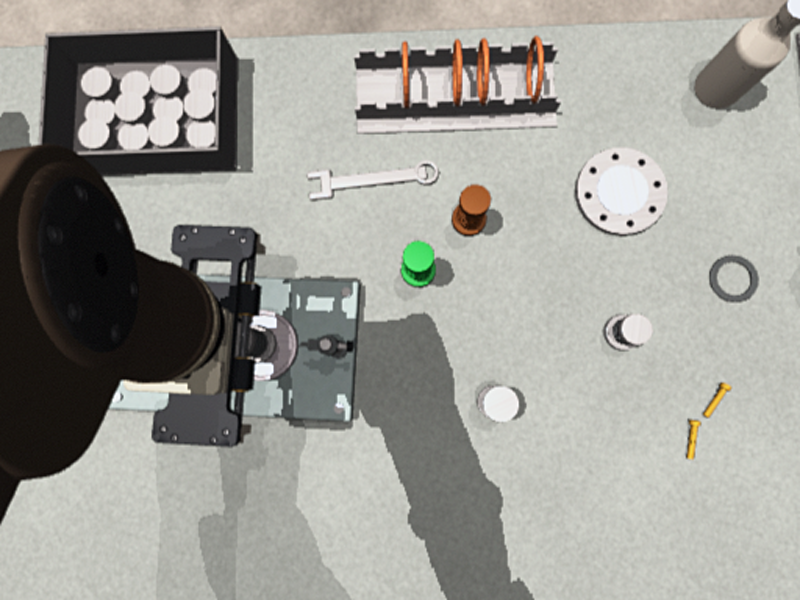

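The spring hangs over the cup. In c8 its seat is near (360,435) above the cup's centre at about (357,481), which fits with it still being about 25 mm up. The marker on the left is clear.

Call:
move_arm(steps=[[0,0,4,0],[0,0,9,0],[0,0,14,0],[0,0,18,0],[0,0,21,0],[0,0,23,0],[0,0,24,0],[0,0,24,0],[0,0,24,0]])

```text
clock: 9.52
position: [0.5273, 0.1633, 0.2768]
ee_rot: [2.301, 2.139, 0.0]
force: [-0.7, -0.3, -1.7]
width: 0.385
```

Call:
move_arm(steps=[[0,0,0.5,0],[0,0,1,0],[0,0,1.5,0],[0,0,1.5,0],[0,0,1.5,0]])

```text
clock: 10.15
position: [0.5273, 0.1633, 0.2753]
ee_rot: [2.301, 2.139, 0.0]
force: [-0.1, 0.0, 0.5]
width: 0.385
```

Run:
```python
from h import *
im=save("scene","s5")
for i in range(1):
  s=arm.observe();print(s["clock"],s["position"],s["force"],s["width"])
x,y,w,h=270,90,180,130
cv2.imwrite("pics/c9.png",cv2.resize(im[y:y+h,x:x+w],None,fx=4.4,fy=4.4,interpolation=cv2.INTER_CUBIC))
```

```text
10.2 [0.52731566 0.16332093 0.27534834] [-0.56706349 -0.04376956 -0.83334402] 0.3838790949313941
```

View pics/c9.png

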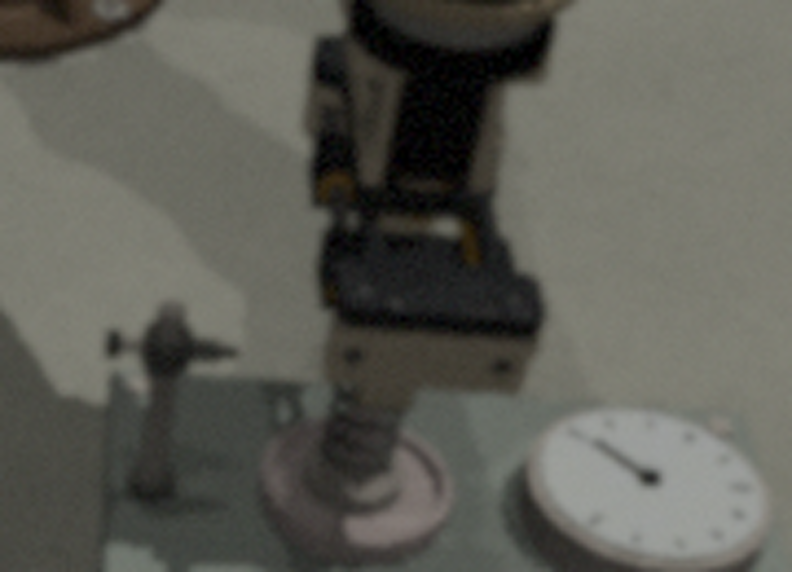

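The seat sits in the middle of the cup, near c9 (355,480), and the load has gone off the wrist. I'll lower another 0.7 mm and let go.

Call:
move_arm(steps=[[0,0,0.4,0],[0,0,0.7,0],[0,0,0.7,0]])

```text
clock: 10.58
position: [0.5274, 0.1633, 0.2747]
ee_rot: [2.301, 2.139, 0.001]
force: [-0.3, 0.2, 1.5]
width: 0.387
```

Call:
move_arm(steps=[[0,0,0,0],[0,0,0,0],[0,0,0,0],[0,0,0,0],[0,0,0,0]], grip=64)

```text
clock: 11.2
position: [0.5272, 0.1633, 0.2745]
ee_rot: [-2.301, -2.139, 0.0]
force: [0.0, -0.1, -1.1]
width: 0.696
```

Call:
move_arm(steps=[[0,0,-3,0],[0,0,-12,0],[0,0,-30,0],[0,0,-52,0],[0,0,-70,0],[0,0,-78,0],[0,0,-80,0],[0,0,-80,0]])

```text
clock: 12.2
position: [0.527, 0.1633, 0.3542]
ee_rot: [-2.301, -2.139, 0.001]
force: [0.4, -0.0, -1.1]
width: 0.699
```

Run:
```python
from h import *
im=save("scene","s6");t=save("top","t6")
s=arm.observe();print(s["clock"],s["position"],s["force"],s["width"])
x,y,w,h=270,90,180,130
cv2.imwrite("pics/c10.png",cv2.resize(im[y:y+h,x:x+w],None,fx=4.4,fy=4.4,interpolation=cv2.INTER_CUBIC))
x,y,w,h=60,140,180,130
cv2.imwrite("pics/c11.png",cv2.resize(t[y:y+h,x:x+w],None,fx=4.4,fy=4.4,interpolation=cv2.INTER_CUBIC))
```

```text
12.3 [0.52702071 0.1633156  0.35392418] [-0.18805198 -0.16802539  0.26497327] 0.6988246020201476
```

View pics/c10.png

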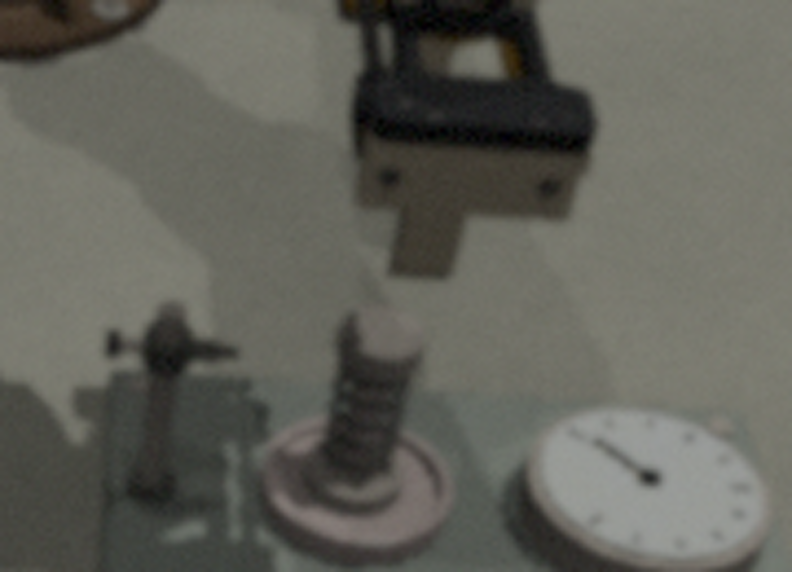

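View pics/c11.png

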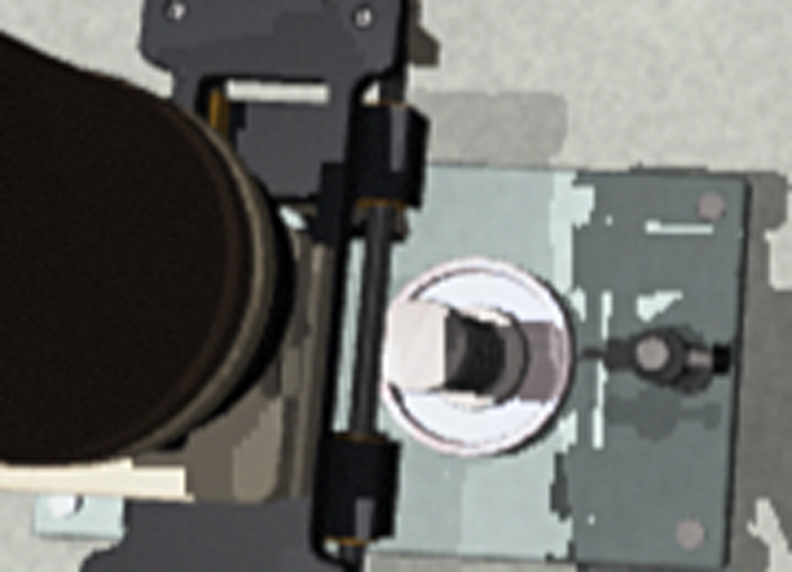

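The spring stands free and upright in the cup, with its cap top at c10 (386,335) and its seat at (357,485). The marker tip is at c10 (238,352). Next I'll measure the marker height relative to the cap and the post.

Run:
```python
from h import *
c10=lambda x,y:un(x,y,4.4,270,90)
def atx(u,v,x):
    o,d=ray("scene",u,v);return o+d*(x-o[0])/d[0]
print("cap",atx(*c10(386,335),.527))
for d in range(-6,8,4):print("tip",d,atx(*c10(238,352+d),.522))
print("posttop",atx(*c10(172,306),.5195))
print("dial",atx(*c10(650,477),.5355))
for x,y,k in((.527,.1633,.1225),(.527,.1633,.0345)):
    q=proj("scene",[x,y,k]);print((q-[270,90])*4.4)
im=cv2.imread("pics/raw_s6.png");x,y,w,h=285,150,90,70
cv2.imwrite("pics/c12.png",cv2.convertScaleAbs(cv2.resize(im[y:y+h,x:x+w],None,fx=8,fy=8,interpolation=cv2.INTER_CUBIC),alpha=1.6))
```

```text
cap [0.527      0.16447044 0.11802464]
tip -6 [0.522      0.10455671 0.10617447]
tip -2 [0.522      0.10481336 0.103995  ]
tip 2 [0.522      0.10507087 0.10180828]
tip 6 [0.522      0.10532924 0.09961428]
posttop [0.5195     0.07498297 0.12480486]
dial [0.5355     0.28958154 0.04926866]
[383.26524429 324.85140658]
[350.55727251 479.65396893]
```

View pics/c12.png

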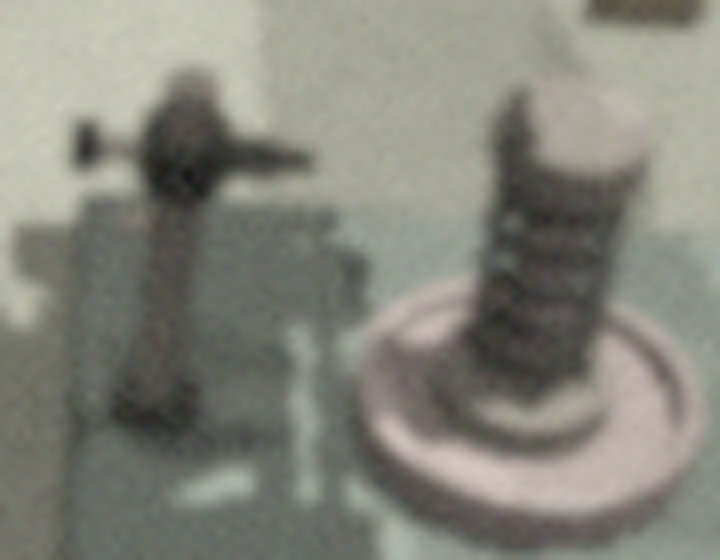

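The tip comes out about 15 to 17 mm below the free cap top, so its height is about 106 mm. I'll close the fingers, descend, and use the force to detect cap contact, expected about 54 mm down.

Call:
move_arm(steps=[[0,0,0,0],[0,0,0,0],[0,0,0,0],[0,0,0,0],[0,0,0,0],[0,0,0,0],[0,0,0,0],[0,0,0,0]], grip=0)

```text
clock: 13.3
position: [0.5272, 0.1633, 0.3546]
ee_rot: [2.301, 2.139, 0.0]
force: [-0.2, -0.3, 0.6]
width: 0.005
```

Call:
move_arm(steps=[[0,0,4,0],[0,0,14,0],[0,0,26,0],[0,0,37,0],[0,0,45,0],[0,0,49,0],[0,0,50,0],[0,0,50,0],[0,0,50,0]])

```text
clock: 14.42
position: [0.5273, 0.1633, 0.3049]
ee_rot: [2.301, 2.139, 0.001]
force: [-0.0, -0.5, -0.6]
width: 0.002
```

Run:
```python
from h import *
im=save("scene","s7")
s=arm.observe();print(s["clock"],s["position"],s["force"],s["width"])
x,y,w,h=285,120,110,90
cv2.imwrite("pics/c13.png",cv2.convertScaleAbs(cv2.resize(im[y:y+h,x:x+w],None,fx=6.5,fy=6.5,interpolation=cv2.INTER_CUBIC),alpha=1.6))
```

```text
14.475 [0.52731962 0.16331168 0.30481821] [ 0.14878643  0.7899539  -0.44165297] 0.0015928545343652566
```

View pics/c13.png

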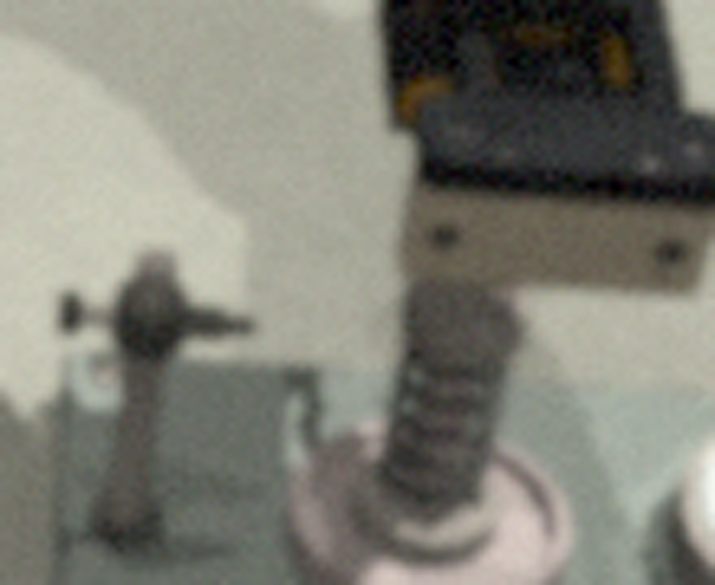

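The closed fingers are just above the cap and the marker is clear at c13 (252,325). Pressing slowly.

Call:
move_arm(steps=[[0,0,1,0],[0,0,2,0],[0,0,3,0],[0,0,4,0],[0,0,5,0],[0,0,6,0],[0,0,7,0],[0,0,8,0],[0,0,9,0],[0,0,9,0],[0,0,9,0]])

```text
clock: 15.85
position: [0.5273, 0.1633, 0.2956]
ee_rot: [2.301, 2.139, 0.0]
force: [-1.5, -0.8, 3.8]
width: 0.005
```

Run:
```python
from h import *
im=save("scene","s8")
s=arm.observe();print(s["clock"],s["position"],s["force"],s["width"])
x,y,w,h=285,120,150,110
cv2.imwrite("pics/c14.png",cv2.convertScaleAbs(cv2.resize(im[y:y+h,x:x+w],None,fx=5,fy=5,interpolation=cv2.INTER_CUBIC),alpha=1.6))
```

```text
15.9 [0.52724022 0.16331789 0.29556895] [-0.28227566  0.869162    3.97739757] 0.004280108268996569
```

View pics/c14.png

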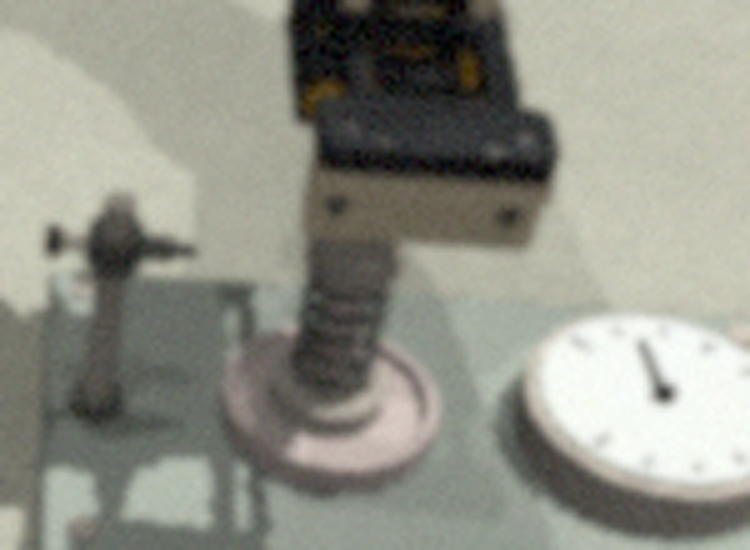

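The force is 4 N and the dial has turned, which is consistent with about 5 mm of travel. The fingertip is at 117.6 mm, so I'll press another 12.5 mm to about 105 mm.

Call:
move_arm(steps=[[0,0,1,0],[0,0,2.5,0],[0,0,4,0],[0,0,5.5,0],[0,0,7,0],[0,0,8.5,0],[0,0,10,0],[0,0,11.5,0],[0,0,12.5,0],[0,0,12.5,0],[0,0,12.5,0]])

```text
clock: 17.27
position: [0.5273, 0.1633, 0.2832]
ee_rot: [-2.301, -2.139, -0.0]
force: [-1.7, 0.4, 7.4]
width: 0.003
```

Run:
```python
from h import *
im=save("scene","s9");t=save("top","t9")
s=arm.observe();print(s["clock"],s["position"],s["force"],s["width"])
x,y,w,h=285,120,150,110
cv2.imwrite("pics/c15.png",cv2.convertScaleAbs(cv2.resize(im[y:y+h,x:x+w],None,fx=5,fy=5,interpolation=cv2.INTER_CUBIC),alpha=1.6))
```

```text
17.375 [0.52728593 0.16329479 0.28323813] [-2.66834839 -0.416359    7.7796774 ] 0.006829851589302703
```

View pics/c15.png

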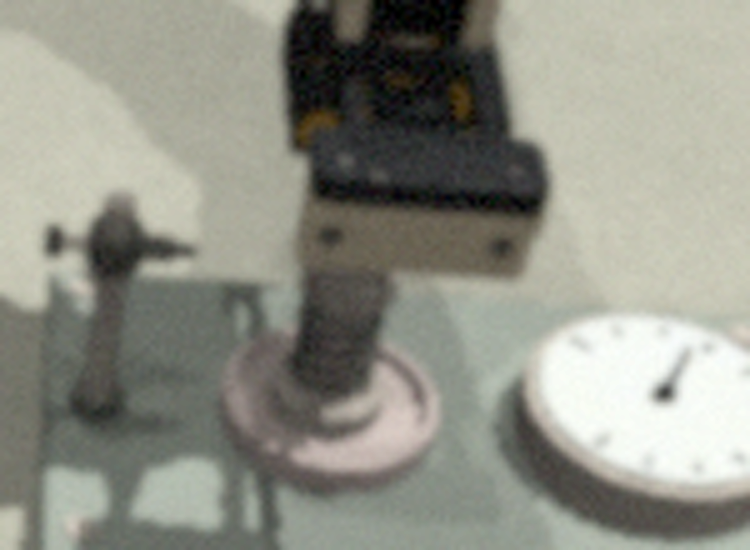

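The spring is pressed upright with a steady 7.8 N, and the fingertip is at 105.2 mm. That is within about 3 mm of the marker tip at c15 (195,250). The dial pointer has swung, so I'll hold here.

Call:
move_arm(steps=[[0,0,0,0],[0,0,0,0],[0,0,0,0],[0,0,0,0],[0,0,0,0],[0,0,0,0],[0,0,0,0],[0,0,0,0],[0,0,0,0],[0,0,0,0],[0,0,0,0],[0,0,0,0],[0,0,0,0],[0,0,0,0],[0,0,0,0],[0,0,0,0],[0,0,0,0],[0,0,0,0],[0,0,0,0],[0,0,0,0]])

```text
clock: 19.88
position: [0.5273, 0.1633, 0.2832]
ee_rot: [-2.301, -2.139, -0.001]
force: [-1.4, -0.4, 7.4]
width: 0.004
```

Call:
move_arm(steps=[[0,0,-1.5,0],[0,0,-3.5,0],[0,0,-6,0],[0,0,-8.5,0],[0,0,-11,0],[0,0,-13.5,0],[0,0,-16,0],[0,0,-18,0],[0,0,-20,0],[0,0,-24,0],[0,0,-34,0],[0,0,-50,0],[0,0,-70,0],[0,0,-90,0],[0,0,-105,0],[0,0,-115,0],[0,0,-120,0],[0,0,-120,0]])

```text
clock: 22.12
position: [0.5272, 0.1633, 0.403]
ee_rot: [-2.301, -2.139, 0.0]
force: [0.6, -0.7, -0.0]
width: 0.005
```

Run:
```python
from h import *
im=save("scene","s10");t=save("top","t10")
s=arm.observe();print(s["clock"],s["position"],s["force"],s["width"])
x,y,w,h=270,90,180,130
cv2.imwrite("pics/c16.png",cv2.convertScaleAbs(cv2.resize(im[y:y+h,x:x+w],None,fx=4.4,fy=4.4,interpolation=cv2.INTER_CUBIC),alpha=1.5))
```

```text
22.225 [0.52705455 0.16331852 0.40250783] [-0.83006399 -0.220017   -0.64642818] 0.0027733541276042852
```

View pics/c16.png

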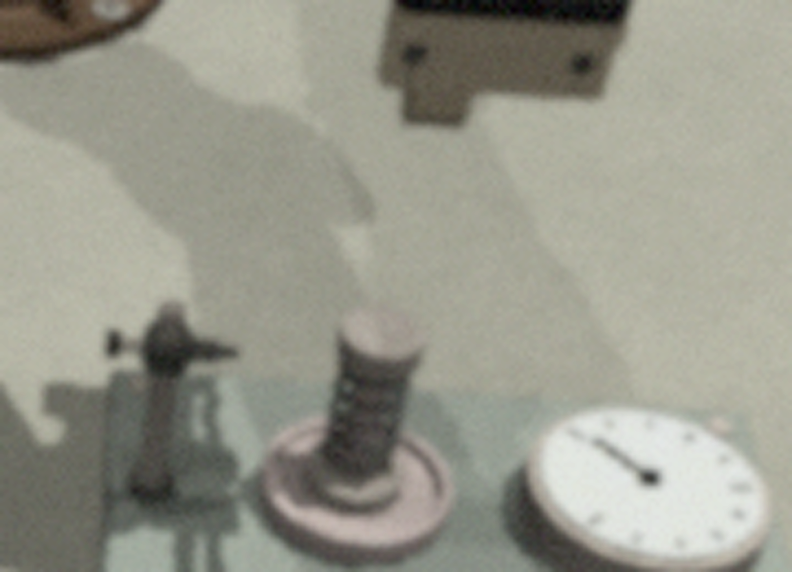

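View pics/t10.png

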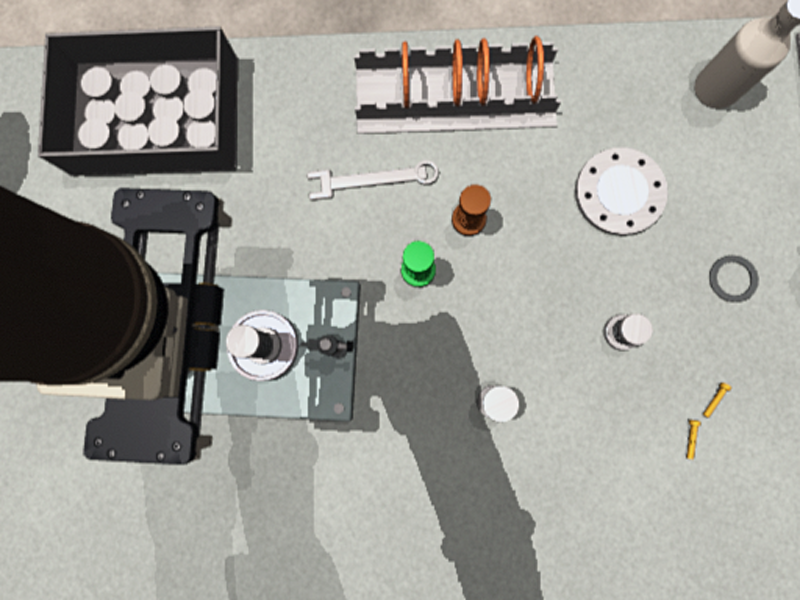

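The spring is back at full height: its cap top is at c16 (384,335), where it was before pressing. It stands in the middle of the cup, the dial is back to its start, and the gripper is well clear. Handing in.

```bash
python3 -c "
from cell import arm
print(arm.sign_off())"
```

```text
the job is handed in; nothing more can be done
None
```

I stood the tall spring in the tester's cup, let go, and pressed its cap down to the marker with closed fingertips. I held it there for about 2.6 s, let it come back up and handed in at about 22 s; no verdict is reported.

- **Press height:** during the hold the fingertips, and so the cap top, were at about 105 mm, with a steady force of about 7.5 N. The force and the dial movement fitted the spring's stated stiffness.
- **Marker height:** I put the tip at about 105–107 mm from the images; the task's range allows at most 106.5 mm. A rougher pixel comparison while pressed put the cap 2–3 mm below the tip. Both are within the 8 mm limit.
- **Camera disagreement:** the two cameras differed by about 4–5 mm in height. I corrected for this using the known heights of the caps, post and dial.
- **Final check:** the last pictures show the spring upright near the cup's centre, with its cap at the same pixels as before pressing. The dial is back at its starting reading and the gripper is about 10 cm above the spring, touching nothing.

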